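Load the spring-loaded tenon magazine

TASK

Load the two large loose tenons from the tray into the empty magazine of the tenon inserter, one at a time and stacked flat: press each down against the spring, slide it back under the two retaining lips until it is fully home against the backstop, and let go so that the lips hold it. Feel for the backstop and use no more than firm thumb force, so that neither magazine nor tenons are damaged, and leave the small tenons and the tools where they lie.

Things in the scene. Friction and masses are not known exactly. Their poses are not given: they have to be found in the camera images.
- magazine: Upright aluminium feed magazine on a grey foot 150 x 90 x 10 mm bolted to the bench. Origin: centre of the foot's underside. +x is the loading direction: open loading side at -x, adjustable backstop at +x, clamped with its face anywhere from x = 20 to 40 mm (not measured: find it by feel). Damaged if a tenon is forced against any part of it with more than 25 N.
- mouth (a point): Point on the magazine's middle plane at the height of the lip undersides (magazine x = 0, y = 0, z = 80 mm), axes as magazine. A tenon home against the backstop has its middle between x = -17.5 and +2.5 mm here, depending on where the backstop is clamped; the top one has its middle 7 mm below this point, the next 21 mm.
- lip_front (a point): Middle of the front edge of the two steel retaining lips (magazine x = -8 mm, z = 80 mm = lip undersides). The lips are 3 mm thick, run from here 66 mm to +x and leave a 16 mm gap between them (y = -8 to +8 mm). Short upturned lead-ins reach 4.5 mm farther to -x, top z = 86 mm. Axes as magazine.
- cheek_front (a point): Front of the two tall side cheeks under the lips (magazine x = -3 mm, z = 70 mm): inner faces y = +-18 mm, 4 mm thick, running to +x; flared entry edges reach 7 mm to -x and |y| = 24.5 mm. Forward of them the cheeks and the slotted front wall (x = -61 mm) are only 61 mm high, so the front 27 mm or more of the top tenon is open to fingers at both sides.
- load_point (a point): Where to bring the middle of a tenon's underside to start (magazine x = -52 mm, z = 80 mm): flat, tail 2 mm in front of the lead-ins, resting on the front of the follower plate or of the tenon already loaded. From first touch press 15 to 17 mm straight down, so its top is 1 to 3 mm below the lip undersides, then slide to +x under the lips until the backstop is felt.
- follower (a joint): How far the sprung follower plate (75 x 34 mm, x = -56 to +19 mm) that lifts the stack against the lips is pressed down, m: 0 = empty (plate 0.5 mm below the lip undersides), about 0.0135 with one tenon, 0.0275 with two; hard stop at 0.046. Spring: 4 N at 0, rising 150 N/m (about 8.5 N when the second tenon is pressed in), damped 15 N per m/s.
- flap (a joint): Brass sensing flap in the backstop, by which the inserter knows that a tenon is fully home, m: 0 = standing 3 mm proud of the backstop's face, 0.003 = pushed flush by a tenon's tail. Very light damped spring, under 0.2 N: much less than the friction of the slide.
- tray: Flat plywood tray 250 x 220 mm, rim 14 mm high, floor 6 mm above the bench, fixed. Origin: centre of its underside. Two large and two small tenons lie flat and loose in it.
- tenon_a: Large loose tenon of bare beech to be loaded: a flat bar 75 mm long (x), 34 mm wide (y), 14 mm thick (z), long edges fully rounded, about 25 g, lying flat in the tray. Origin: centre of its underside. Both ends are alike. Pinch it across its width near the nose end (pad centre about 30 mm from its middle) so the fingers stay clear of the cheeks.
- tenon_b: The other large tenon to be loaded, the same as tenon_a, lying flat in the tray.
- tenon_a_mid (a point): Middle of tenon_a (7 mm above its underside), axes as tenon_a.
- tenon_b_mid (a point): Middle of tenon_b, likewise.
- small_a: Small tenon 50 x 24 x 10 mm, the same shape and wood, in the tray: not for this magazine. Origin: centre of its underside.
- small_b: The other small tenon, the same.
- chisel: Wood chisel with a capped edge, 260 mm long (x), 30 mm high, lying between the tray and the magazine. Origin near its middle, on the bench.
- square: Try square, 150 mm steel blade and 110 mm dark wooden stock, lying on the bench to the robot's right. Origin under the stock's middle.
- mallet: Wooden mallet, head 70 x 115 x 60 mm, 290 mm long, lying at the left. Origin under the head's middle.
- plane: Wooden horned bench plane 235 mm long (y), about 130 mm high, standing on a pine board at the far side. Origin: centre of its sole.
- glue: White glue bottle, 62 mm diameter, 170 mm high, standing at the far right. Origin: centre of its bottom.
There are look-alikes about, which are no part of the job. Leave any green or orange look-alike of the tenon_b alone.

How it is judged:
By the outcome, as a careful person would: the job done as asked, in the order asked, and still so for the second after the job is handed in, with the robot touching nothing.
It also fails if it takes over 64 s, if anything falls off the work surface, if the arm or the gripper's body presses on something with over 40 N, if the wrist force passes 120 N, or if a joint passes its speed limit or range.

ROBOT

A 6-joint arm with a two-finger parallel gripper is mounted at the origin on the work surface. World frame = base frame: x ahead of the robot, y to its left, z up, the work surface at z = 0. Lengths are in m, angles in degrees, forces in N, time in s.
With the tool pointing down it reaches from about 0.4 to 0.825 m from the base axis. Payload 7 kg.
Tool frame: the origin (TCP) lies midway between the tips of the shut fingers; the grasp point (between the pads) lies 19 mm behind it; z points along the fingers, y is the line along which they close (so a half turn about z gives the same grasp; the last joint's range is limited). The gripper opens to 88 mm and grips with 3 to 60 N. Pads are 19 mm wide; open, the fingers measure 130 mm over their backs; the gripper's body (78 mm by 193 mm) begins 47 mm behind the grasp point.
Start: joints at [81.595, 20.546, 0.682, 0, -70.136, -16.507], TCP at [0.284, 0.612, 0.227] pointing down, gripper open.
Joint ranges: [-176.03, 176.03], [-82.01, 121.73], [-58.28, 71.71], [-173.87, 95.51], [-174.79, -0.11], [-173.66, 173.66]. Speed limits (degrees/s): [136.94, 136.94, 172.46, 180, 180, 180].

INTERFACE

Orientations are given as [roll, pitch, yaw] about the fixed x, y, z axes, in that order (R = Rz(yaw) Ry(pitch) Rx(roll)).
In Python, from plant import ctrl gives the robot as it stands. The module is installed in compiled form; this text tells all that it offers.
- The arm moves only by the tool send_rows, never from a script. Its argument "plan" is a list that holds one entry, the list of rows, each a list of 6 numbers: the shift along the tool's x, y, z in parts of the range, where 1.0 means 100 cm, then the turn, a rotation vector about the tool's x, y, z in normalised numbers (1 is pi rad). A call has 1 to 8 rows; each row is the pose to reach, as a shift and turn from the pose commanded when the call began, along the tool's axes at that moment; what a row does not reach only later rows make up. A row lasts 1/12 s, in which the tool goes at most 41.7 mm and 7.16 degrees, less where a joint would pass 70% of its speed; a pose out of reach is approached as far as the arm can. A call with a gripper value outside its range is refused whole. "fingers" is the opening, from 0 (shut) to 1 (fully open), set as the call begins (left out, the last holds). The fingers move at their own pace and stop on an object; the grip force is fixed at half the most. Time passes only in rows, so rows that repeat a pose let the fingers close. It gives the time, the measured TCP pose, the force, the opening and the grip force at its end, in the units of the state.
- ctrl.get_obs(): the state, without advancing time (a new reading comes with each control period).
- ctrl.snapshot(name): name is "side" or "top" or "wrist"; returns a dict with "img" (384x512x3 uint8, red, green, blue), "K" (3x3 intrinsics, pixels), "pose" (4x4, takes a point from camera to world coordinates). Camera axes: x right, y down, z forward; pixel columns grow to the right and rows downward; lengths in m; the calibration is good to about 2 mm. A picture is of the moment at which its call begins. There is no depth.
- ctrl.close_job(): hands the job in; it is judged then, once.
The state is a dict: "clock": time; "joint_pos": joint angles; "qvel": joint speeds; "tau": joint torques, N m; "tool_pos": TCP position; "orientation": TCP orientation; "force": force on the tool from outside, world axes, zero at the start; "moment": the same for the moment, N m; "opening": finger opening in m; "gripper_force": force on a finger pad.
Only numpy, scipy, OpenCV 4.12 (cv2) and the standard library are available. Lean on these libraries where they do the work, as an engineer would, in place of code of your own. Each camera call takes 0.05 s, during which the arm holds its last target. There are 200 camera calls.

## Working session

There is one attempt and no reset: what is moved stays moved. The work goes in short steps, Python scripts to look and compute and a tool call to move; the robot and the scene stay as the last step left them, time stands still between calls to the robot, and variables do not carry over. Pictures are saved under pics/ and viewed, at most 10 in all, crops included, and the job is handed in when it is done.

Besides the shell and the picture viewer there is one more tool, called after ">>>" as name(argument=value, ...) on one line, values as JSON. send_rows: Moves the arm, as the interface text tells. Its arguments: {"type":"object","properties":{"plan":{"type":"array","items":{"type":"array","items":{"type":"array","items":{"type":"number"}}}},"fingers":{"type":"number"}},"required":["plan"]}

```bash
mkdir -p pics; cat > h.py <<'E'
import numpy as np, cv2
from plant import ctrl
from scipy.spatial.transform import Rotation as R
def snap(n,f):
    s=ctrl.snapshot(n); cv2.imwrite('pics/'+f,s['img'][:,:,::-1]); np.savez('pics/'+f[:-4],K=s['K'],pose=s['pose'],img=s['img']); return s
def ray(s,u,v,z):
    d=s['pose'][:3,:3]@np.linalg.inv(s['K'])@[u,v,1]; o=s['pose'][:3,3]; return o+d*(z-o[2])/d[2]
def proj(s,p):
    q=s['pose'][:3,:3].T@(np.array(p)-s['pose'][:3,3]); q=s['K']@q; return q[:2]/q[2]
E
python3 - <<'E'
from h import *
ims=[snap(n,n+'0.png')for n in('side','top')]
for n in('side','top'):
    s=np.load(f'pics/{n}0.npz'); print(s['pose'].round(3),s['K'].round(1))
    cv2.imwrite(f'pics/{n}0b.png',cv2.resize(s['img'][:,:,::-1],(800,600),interpolation=cv2.INTER_CUBIC))
print(ctrl.get_obs())
E
```

```text
[[ 0.766 -0.474  0.435  0.024]
 [-0.643 -0.577  0.503 -0.561]
 [ 0.012 -0.665 -0.747  0.963]
 [ 0.     0.     0.     1.   ]] [[411.4   0.  257.7]
 [  0.  411.4 189.4]
 [  0.    0.    1. ]]
[[ 1.400e-02 -9.840e-01  1.770e-01  2.860e-01]
 [-1.000e+00 -1.400e-02  3.000e-03  6.000e-03]
 [-1.000e-03 -1.770e-01 -9.840e-01  1.576e+00]
 [ 0.000e+00  0.000e+00  0.000e+00  1.000e+00]] [[426.3   0.  253.9]
 [  0.  426.3 191.1]
 [  0.    0.    1. ]]
{'clock': 0.1, 'joint_pos': array([ 8.15932980e+01,  2.05872782e+01,  6.39917095e-01, -1.78076515e-02,
       -7.01352759e+01, -1.65077925e+01]), 'qvel': array([-0.01541445, -0.01488046,  0.09819315,  0.1265276 , -0.03209165,
       -0.01764625]), 'tau': array([-1.73969620e-03, -5.84164524e+01,  2.93752992e+01,  7.01555908e+00,
        1.01694156e-02, -4.29985289e-05]), 'tool_pos': array([0.28418596, 0.61179022, 0.22572354]), 'orientation': array([ 1.79916012e+02, -7.43185193e-03, -2.49205521e+01]), 'force': array([-0.38175069,  0.69508551, -0.79070295]), 'moment': array([0.02136179, 0.00838875, 0.00502767]), 'gripper_force': 0.0, 'opening': 0.08761628930420624}
```

View pics/top0b.png

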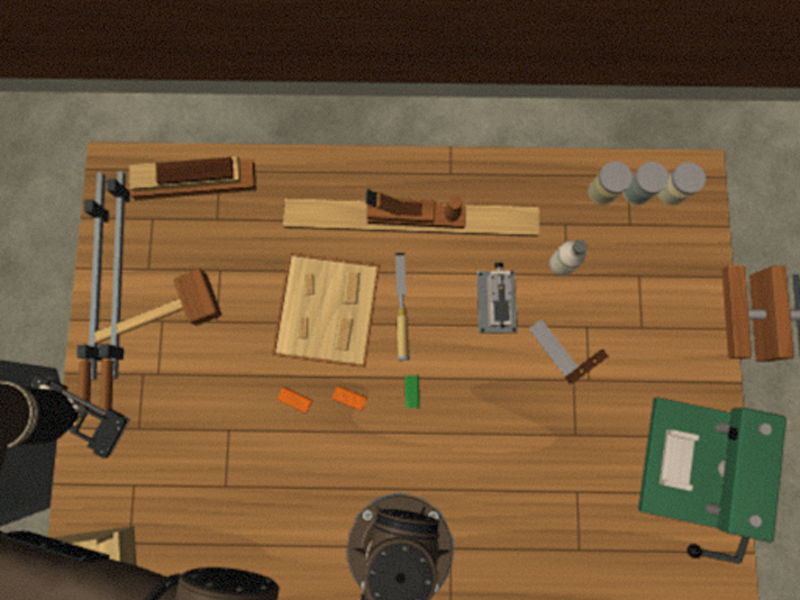

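View pics/side0b.png

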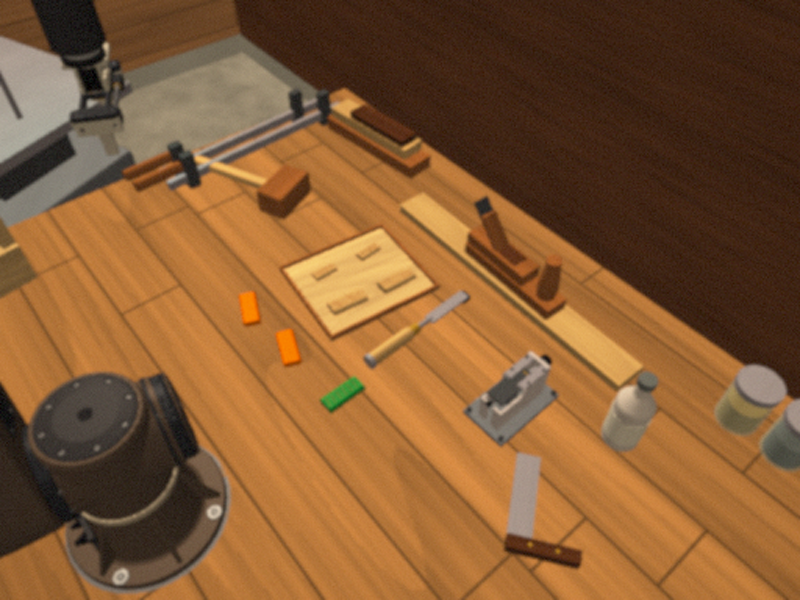

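The top view shows the large tenons at about (351,288) and (344,334) in the tray. The magazine is at (497,300), with its backstop knob on the far side at (498,266), so its +x is roughly world +x. I'll get rough positions first, then look closer with the wrist camera.

```bash
python3 - <<'E'
from h import *
s=np.load('pics/top0.npz'); k=.64
for n,u,v,z in [('tA',351,288,.02),('tB',344,334,.02),('foot1',478,272,.01),('foot2',515,270,.01),('foot3',517,331,.01),('foot4',482,333,.01),('chis',401,255,.01),('chis',403,358,.02)]:
    print(n,ray(s,u*k,v*k,z).round(3))
w=snap('wrist','w0.png'); o=ctrl.get_obs()
T=np.eye(4);T[:3,:3]=R.from_euler('xyz',o['orientation'],degrees=True).as_matrix();T[:3,3]=o['tool_pos']
print((np.linalg.inv(T)@w['pose']).round(3),w['K'].round(1))
E
```

```text
tA [0.591 0.121 0.02 ]
tB [0.481 0.135 0.02 ]
foot1 [ 0.637 -0.183  0.01 ]
foot2 [ 0.643 -0.272  0.01 ]
foot3 [ 0.495 -0.274  0.01 ]
foot4 [ 0.489 -0.191  0.01 ]
chis [0.676 0.003 0.01 ]
chis [ 0.426 -0.005  0.02 ]
[[ 0.    -0.961 -0.277  0.075]
 [ 1.     0.    -0.001  0.001]
 [ 0.001 -0.277  0.961 -0.158]
 [ 0.     0.     0.     1.   ]] [[302.2   0.  256.9]
 [  0.  302.2 192.5]
 [  0.    0.    1. ]]
```

The manual's scale: shifts go in shares of 100 cm and turns go in shares of pi rad. Converting my numbers, 42.96 cm / 100 = 0.4296, 36.5 cm / 100 = 0.365, -24.9 degrees / 180 = -0.1383.

>>> send_rows(plan=[[[0.4296, 0.365, -0.02, 0, 0, -0.1383], [0.4296, 0.365, -0.02, 0, 0, -0.1383], [0.4296, 0.365, -0.02, 0, 0, -0.1383], [0.4296, 0.365, -0.02, 0, 0, -0.1383], [0.4296, 0.365, -0.02, 0, 0, -0.1383], [0.4296, 0.365, -0.02, 0, 0, -0.1383], [0.4296, 0.365, -0.02, 0, 0, -0.1383], [0.4296, 0.365, -0.02, 0, 0, -0.1383]]])

```text
clock: 0.82
tool_pos: [0.4239, 0.3076, 0.2385]
orientation: [-180.0, 0.0, 0.0]
force: [0.8, 0.0, -0.4]
opening: 0.0877
gripper_force: 0.0
```

In the tool's units: 18.5 cm / 100 = 0.185, 8.5 cm / 100 = 0.085.

>>> send_rows(plan=[[[0.085, 0.185, -0.01, 0, 0, 0], [0.085, 0.185, -0.01, 0, 0, 0], [0.085, 0.185, -0.01, 0, 0, 0], [0.085, 0.185, -0.01, 0, 0, 0], [0.085, 0.185, -0.01, 0, 0, 0], [0.085, 0.185, -0.01, 0, 0, 0], [0.085, 0.185, -0.01, 0, 0, 0]]])

```text
clock: 1.4
tool_pos: [0.5091, 0.1226, 0.2482]
orientation: [180.0, 0.0, -0.2]
force: [-0.6, -0.7, -1.3]
opening: 0.088
gripper_force: 0.0
```

```bash
python3 - <<'E'
from h import *
s=snap('wrist','w1.png'); o=ctrl.get_obs(); print(o['tool_pos'],o['orientation'])
cv2.imwrite('pics/w1b.png',cv2.resize(s['img'][:,:,::-1],(800,600),interpolation=cv2.INTER_CUBIC))
E
```

```text
[0.5087439  0.12373443 0.24814357] [ 1.79997347e+02  2.33686144e-02 -1.45220974e-01]
```

View pics/w1b.png

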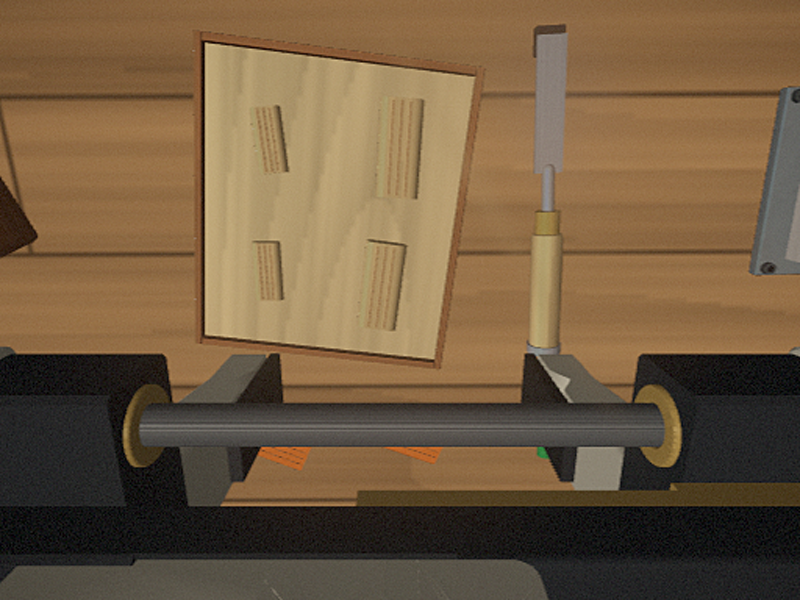

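The wrist view shows the large tenons at (402,148) and (383,286), with the small ones to their left. I'll enlarge the region around the large ones.

```bash
python3 - <<'E'
from h import *
s=np.load('pics/w1.npz'); c=s['img'][55:220,215:305,::-1]
a=cv2.resize(c[:80],None,fx=7,fy=7,interpolation=cv2.INTER_CUBIC)[:560,:]; 
b=cv2.resize(c[90:],None,fx=7,fy=7,interpolation=cv2.INTER_CUBIC)
h=560; b=cv2.copyMakeBorder(b,0,max(0,h-b.shape[0]),0,0,cv2.BORDER_CONSTANT)[:h]
o=np.hstack([a[:,:385+0+210-210+0+15],b[:,:400]])
cv2.imwrite('pics/crop1.png',np.hstack([a[:,70:470],b[:,70:470]]))
E
```

```text
(no output)
```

View pics/crop1.png

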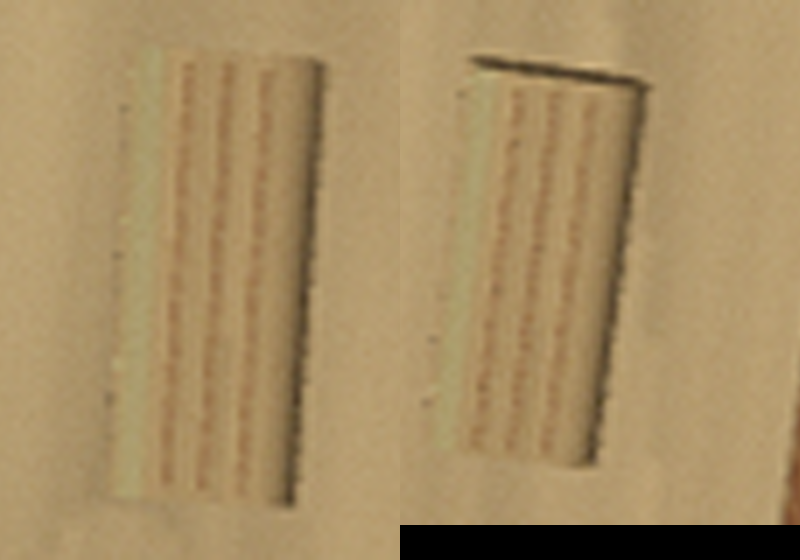

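```bash
python3 - <<'E'
from h import *
s=np.load('pics/w1.npz'); 
for n,ox,oy,p,q in [('A',225,55,(231,53),(203,499)),('B',225-400/7,145,(556,75),(511,459))]:
    P,Q=[ray(s,ox+a/7-.43,oy+b/7-.43,.02) for a,b in (p,q)]
    d=P-Q; print(n,P.round(4),Q.round(4),'mid',((P+Q)/2).round(4),'len',np.linalg.norm(d),'yaw',np.degrees(np.arctan2(d[1],d[0])))
o=ctrl.get_obs();print(o['tool_pos'],o['orientation'])
E
```

```text
A [0.6332 0.1203 0.02  ] [0.5594 0.1256 0.02  ] mid [0.5963 0.1229 0.02  ] len 0.07396758891572387 yaw -4.078801088579004
B [0.5224 0.1345 0.02  ] [0.4478 0.1442 0.02  ] mid [0.4851 0.1393 0.02  ] len 0.07523885689421704 yaw -7.4043965669895755
[0.5087439  0.12373443 0.24814357] [ 1.79997347e+02  2.33686144e-02 -1.45220974e-01]
```

Both lengths come out at about 75 mm, as they should. Next I approach tenon A, partly open so the fingers clear the rim.

In the tool's units: 20 cm / 100 = 0.2, 5.84 cm / 100 = 0.0584, 4 degrees / 180 = 0.0222.

>>> send_rows(plan=[[[0.0584, -0.0013, 0.05, 0, 0, 0.0222], [0.0584, -0.0013, 0.09, 0, 0, 0.0222], [0.0584, -0.0013, 0.13, 0, 0, 0.0222], [0.0584, -0.0013, 0.17, 0, 0, 0.0222], [0.0584, -0.0013, 0.19, 0, 0, 0.0222], [0.0584, -0.0013, 0.2, 0, 0, 0.0222], [0.0584, -0.0013, 0.2, 0, 0, 0.0222], [0.0584, -0.0013, 0.2, 0, 0, 0.0222]]], fingers=0.6)

```text
clock: 2.12
tool_pos: [0.5675, 0.1269, 0.0494]
orientation: [180.0, -0.0, -3.9]
force: [-0.1, 0.1, 1.0]
opening: 0.053
gripper_force: 0.0
```

In the tool's units: 4.1 cm / 100 = 0.041, 0.15 cm / 100 = 0.0015.

>>> send_rows(plan=[[[0, 0.0015, 0.02, 0, 0, 0], [0, 0.0015, 0.035, 0, 0, 0], [0, 0.0015, 0.04, 0, 0, 0], [0, 0.0015, 0.041, 0, 0, 0], [0, 0.0015, 0.041, 0, 0, 0]]])

```text
clock: 2.53
tool_pos: [0.5681, 0.1252, 0.0094]
orientation: [-179.9, -0.1, -4.0]
force: [0.0, 0.6, 1.2]
opening: 0.0526
gripper_force: 0.0
```

>>> send_rows(plan=[[[0, 0, 0, 0, 0, 0], [0, 0, 0, 0, 0, 0], [0, 0, 0, 0, 0, 0], [0, 0, 0, 0, 0, 0], [0, 0, 0, 0, 0, 0], [0, 0, 0, 0, 0, 0]]], fingers=0.2)

```text
clock: 3.03
tool_pos: [0.5674, 0.1246, 0.0082]
orientation: [-180.0, -0.1, -4.0]
force: [-1.5, 0.6, 6.3]
opening: 0.033
gripper_force: 30.0
```

In the tool's units: 19.5 cm / 100 = 0.195, 15.5 cm / 100 = 0.155, -4 degrees / 180 = -0.0222.

>>> send_rows(plan=[[[0, 0, -0.02, 0, 0, 0], [0, 0, -0.055, 0, 0, 0], [0, 0, -0.09, 0, 0, 0], [-0.006, 0.035, -0.11, 0, 0, -0.0222], [-0.012, 0.075, -0.12, 0, 0, -0.0222], [-0.018, 0.115, -0.13, 0, 0, -0.0222], [-0.024, 0.155, -0.14, 0, 0, -0.0222], [-0.03, 0.195, -0.14, 0, 0, -0.0222]]])

```text
clock: 3.7
tool_pos: [0.5237, -0.0695, 0.1497]
orientation: [-180.0, -0.2, 0.0]
force: [1.3, -0.3, 1.0]
opening: 0.0332
gripper_force: 30.0
```

In the tool's units: 15.5 cm / 100 = 0.155, 15 cm / 100 = 0.15.

>>> send_rows(plan=[[[-0.01, 0.04, -0.01, 0, 0, 0], [-0.02, 0.08, -0.02, 0, 0, 0], [-0.025, 0.12, -0.035, 0, 0, 0], [-0.03, 0.15, -0.04, 0, 0, 0], [-0.03, 0.155, -0.04, 0, 0, 0], [-0.03, 0.155, -0.04, 0, 0, 0]]])

```text
clock: 4.2
tool_pos: [0.4928, -0.2251, 0.1876]
orientation: [180.0, -0.0, -0.2]
force: [-0.8, 0.4, -0.3]
opening: 0.0331
gripper_force: 30.0
```

```bash
python3 - <<'E'
from h import *
s=snap('wrist','w2.png'); o=ctrl.get_obs(); print(o['tool_pos'],o['orientation'],o['opening'],o['force'])
cv2.imwrite('pics/w2b.png',cv2.resize(s['img'][:,:,::-1],(800,600),interpolation=cv2.INTER_CUBIC))
E
```

```text
[ 0.49287947 -0.22380433  0.18719896] [-1.79985312e+02  9.75500788e-03 -1.53197018e-01] 0.03318492007763998 [-0.15627085  0.68641726 -1.7837526 ]
```

View pics/w2b.png

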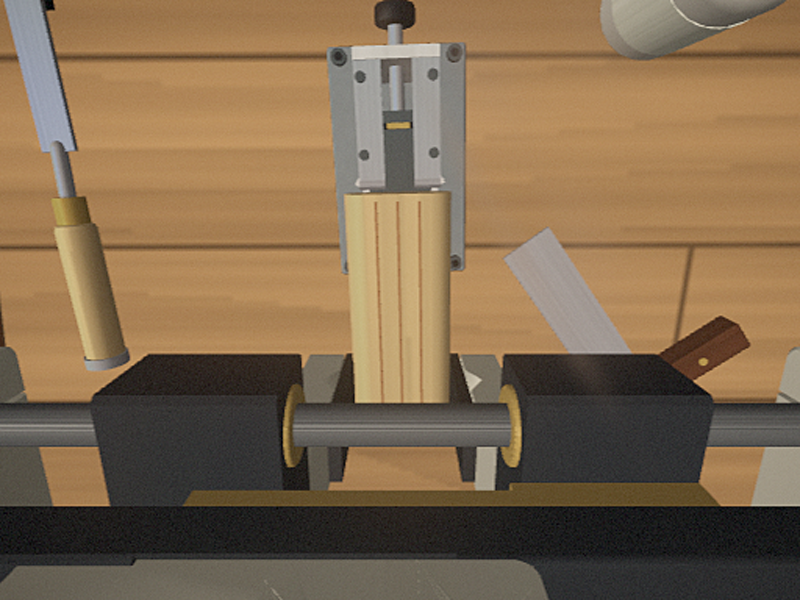

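The view shows tenon A held square. The lips are at (357–442, 50–185) with their gap at x ≈ 385–413, and the brass flap is at (398,125). I'll enlarge this to measure it.

```bash
python3 - <<'E'
from h import *
s=np.load('pics/w2.npz'); c=s['img'][22:182,200:310,::-1]
cv2.imwrite('pics/crop2.png',cv2.resize(c[:110],None,fx=5.4,fy=5.4,interpolation=cv2.INTER_CUBIC))
E
```

```text
(no output)
```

View pics/crop2.png

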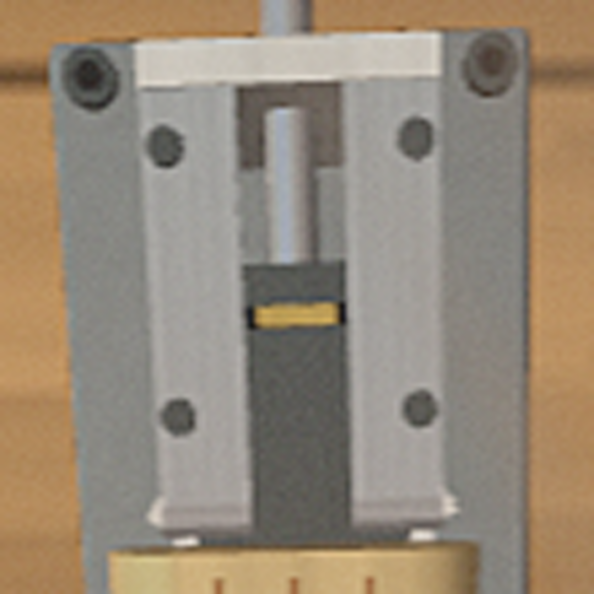

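```bash
python3 - <<'E'
from h import *
s=np.load('pics/w2.npz'); g=lambda a,b,z: ray(s,200+a/5.4-.4,22+b/5.4-.4,z)
L1,L2=g(237,88,.083),g(248.5,497,.083); R1,R2=g(342,83,.083),g(351.5,497,.083)
for n,v in dict(L1=L1,L2=L2,R1=R1,R2=R2,leadL=g(205,529,.086),leadR=g(400,523,.086),flap=g(298,326,.08),footTL=g(52,45,.01),footTR=g(527,32,.01)).items(): print(n,v.round(4))
d=lambda a,b:(np.linalg.norm(a-b).round(4),np.degrees(np.arctan2((a-b)[1],(a-b)[0])).round(2))
print(d(L1,L2),d(R1,R2),d(L2,R2),d(L1,R1)); print('foot y',d(g(52,45,.01),g(527,32,.01)))
f=(L2+R2)/2; yaw=np.radians(np.degrees(np.arctan2(*(((L1+R1)-(L2+R2))[1::-1])))); print('front',f,np.degrees(yaw))
ex=np.array([np.cos(yaw),np.sin(yaw),0]); f0=f+ex*.008; print('mag origin',f0)
# foot from top cam for check
for x,y in((75,45),(75,-45)): 
    ey=np.array([-ex[1],ex[0],0]); p=f0+ex*x/1e3+ey*y/1e3; p[2]=.01; q=proj(s,p); print('foot corner crop px',(q-[199.6,21.6])*5.4)
# tenon in hand, tail edge at crop y~547..560
o=ctrl.get_obs(); z=o['tool_pos'][2]-.0082+.020
a,b=g(112,550,z),g(476,541,z); print('tail',a,b,d(a,b),'tcp',o['tool_pos'])
a=ray(s,(378/1.5625),205/1.5625,z);b=ray(s,398.5/1.5625,201/1.5625,z);c=ray(s,401/1.5625,395/1.5625,z);print('stripe',b,c,d(b,c))
E
```

```text
L1 [ 0.619  -0.2161  0.083 ]
L2 [ 0.5612 -0.2169  0.083 ]
R1 [ 0.6196 -0.2314  0.083 ]
R2 [ 0.5611 -0.233   0.083 ]
leadL [ 0.5565 -0.2102  0.086 ]
leadR [ 0.5573 -0.2405  0.086 ]
flap [ 0.5865 -0.2248  0.08  ]
footTL [ 0.6407 -0.1788  0.01  ]
footTR [ 0.6425 -0.2669  0.01  ]
(np.float64(0.0579), np.float64(0.86)) (np.float64(0.0586), np.float64(1.56)) (np.float64(0.0161), np.float64(89.79)) (np.float64(0.0154), np.float64(92.25))
foot y (np.float64(0.0881), np.float64(91.18))
front [ 0.56113747 -0.22497504  0.083     ] 1.211015142723629
mag origin [ 0.56913568 -0.22480597  0.083     ]
foot corner crop px [48.04335292 30.13880024]
foot corner crop px [534.54838515  16.51390935]
tail [ 0.55954208 -0.20926465  0.19899896] [ 0.56019964 -0.2412619   0.19899896] (np.float64(0.032), np.float64(91.18)) tcp [ 0.49287947 -0.22380433  0.18719896]
stripe [ 0.5570663  -0.22573533  0.19899896] [ 0.49166866 -0.22624276  0.19899896] (np.float64(0.0654), np.float64(0.44))
```

In the tool's units: 9.4 cm / 100 = 0.094, 0.18 cm / 100 = 0.0018, -1.35 degrees / 180 = -0.0075.

>>> send_rows(plan=[[[-0.009, 0.0018, 0.03, 0, 0, -0.0075], [-0.009, 0.0018, 0.06, 0, 0, -0.0075], [-0.009, 0.0018, 0.08, 0, 0, -0.0075], [-0.009, 0.0018, 0.092, 0, 0, -0.0075], [-0.009, 0.0018, 0.094, 0, 0, -0.0075], [-0.009, 0.0018, 0.094, 0, 0, -0.0075]]])

```text
clock: 4.75
tool_pos: [0.484, -0.2238, 0.0925]
orientation: [-180.0, 0.1, 1.4]
force: [1.0, -0.3, 0.3]
opening: 0.0332
gripper_force: 30.0
```

```bash
python3 - <<'E'
from h import *
s=snap('wrist','w3.png'); o=ctrl.get_obs(); print(o['tool_pos'],o['orientation'],o['opening'],o['force'])
cv2.imwrite('pics/crop3.png',cv2.resize(s['img'][0:200,120:380,::-1],None,fx=3,fy=3,interpolation=cv2.INTER_CUBIC))
E
```

```text
[ 0.48473076 -0.22406333  0.09349709] [1.79993947e+02 3.06368300e-02 1.41924813e+00] 0.033207221589259574 [ 0.32686567 -0.52480909 -0.95747873]
```

View pics/crop3.png

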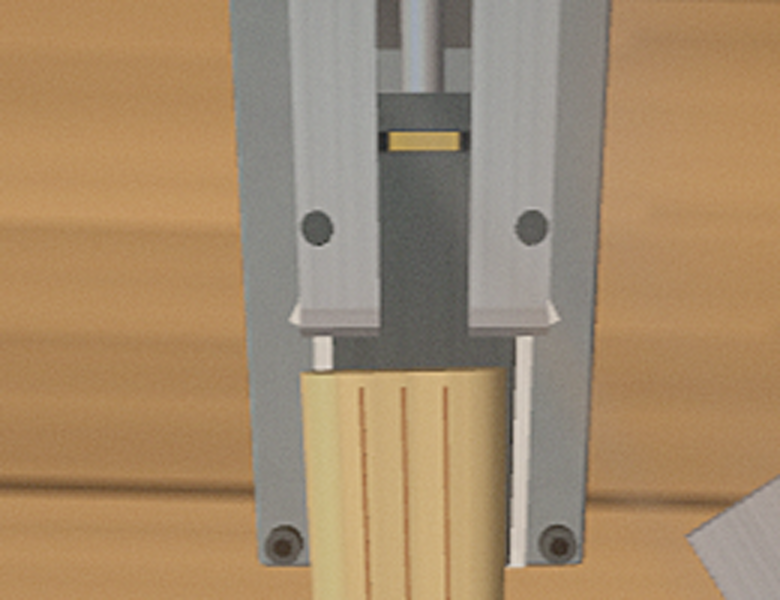

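```bash
python3 - <<'E'
from h import *
s=np.load('pics/w3.npz'); g=lambda a,b,z: ray(s,120+a/3-.33,b/3-.33,z)
o=ctrl.get_obs(); z=o['tool_pos'][2]+.0118
for n,v in dict(L2=g(380,312,.083),R2=g(468,312,.083),L1=g(376,30,.083),R1=g(471,30,.083),lead=g(425,335,.086),tailL=g(302,373,z-.005),tailR=g(507,368,z-.005),tailC=g(404,371,z),mid=g(403,390,z),mid2=g(408.5,600,z),oL=g(300,250,.083),oR=g(550,250,.083),brass=g(425,151,.078),cheekL=g(322,350,.061),cheekR=g(525,350,.061)).items(): print(n,v.round(4))
E
```

```text
L2 [ 0.5596 -0.2176  0.083 ]
R2 [ 0.56   -0.2332  0.083 ]
L1 [ 0.6039 -0.2163  0.083 ]
R1 [ 0.6043 -0.2318  0.083 ]
lead [ 0.5559 -0.2257  0.086 ]
tailL [ 0.5497 -0.2057  0.1003]
tailR [ 0.5514 -0.2389  0.1003]
tailC [ 0.5508 -0.2223  0.1053]
mid [ 0.5478 -0.2222  0.1053]
mid2 [ 0.5132 -0.2239  0.1053]
oL [ 0.5696 -0.2035  0.083 ]
oR [ 0.5707 -0.2471  0.083 ]
brass [ 0.5867 -0.2249  0.078 ]
cheekL [ 0.5519 -0.2052  0.061 ]
cheekR [ 0.553  -0.2464  0.061 ]
```

In the tool's units: 1.3 cm / 100 = 0.013, 1.1 cm / 100 = 0.011, 1.2 degrees / 180 = 0.0067.

>>> send_rows(plan=[[[0.002, 0.002, 0, 0, 0, 0.0067], [0.002, 0.002, 0.003, 0, 0, 0.0067], [0.002, 0.002, 0.006, 0, 0, 0.0067], [0.002, 0.002, 0.009, 0, 0, 0.0067], [0.002, 0.002, 0.011, 0, 0, 0.0067], [0.002, 0.002, 0.013, 0, 0, 0.0067], [0.002, 0.002, 0.013, 0, 0, 0.0067]]])

```text
clock: 5.38
tool_pos: [0.4862, -0.2269, 0.0802]
orientation: [180.0, 0.0, 0.1]
force: [-1.4, 0.3, 2.2]
opening: 0.0332
gripper_force: 30.0
```

>>> send_rows(plan=[[[0, 0, 0.003, 0, 0, 0], [0, 0, 0.006, 0, 0, 0], [0, 0, 0.009, 0, 0, 0], [0, 0, 0.012, 0, 0, 0], [0, 0, 0.014, 0, 0, 0], [0, 0, 0.014, 0, 0, 0]]])

```text
clock: 5.88
tool_pos: [0.4864, -0.2269, 0.0661]
orientation: [180.0, 0.0, 0.1]
force: [-1.6, -0.9, 4.7]
opening: 0.0328
gripper_force: 30.0
```

```bash
python3 - <<'E'
from h import *
s=snap('wrist','w4.png'); o=ctrl.get_obs(); print(o['tool_pos'],o['orientation'],o['opening'],o['force'],o['moment'])
cv2.imwrite('pics/crop4.png',cv2.resize(s['img'][40:240,150:350,::-1],None,fx=3,fy=3,interpolation=cv2.INTER_CUBIC))
E
```

```text
[ 0.48643759 -0.22691978  0.06623193] [1.79990625e+02 1.00586093e-02 1.40773735e-01] 0.03297429368624687 [-1.26083175  0.28941332  6.09937042] [-0.09536059  0.65341351  0.0200522 ]
```

View pics/crop4.png

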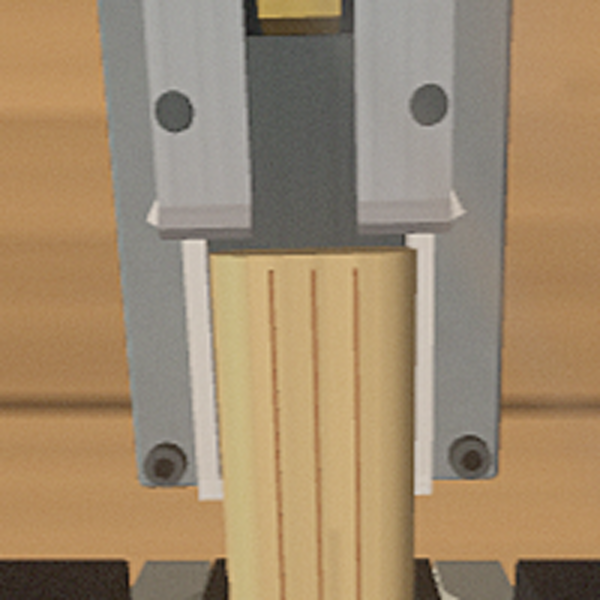

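```bash
python3 - <<'E'
from h import *
s=np.load('pics/w4.npz'); g=lambda a,b,z: ray(s,150+a/3-.33,40+b/3-.33,z)
z=.0662+.0118
for n,v in dict(L2=g(250,212,.083),R2=g(357,208,.083),L1=g(246,40,.083),R1=g(354,40,.083),lead=g(303,232,.086),tailL=g(211,256,z-.005),tailR=g(417,250,z-.005),tailC=g(313,253,z),mid=g(313,272,z),mid2=g(322,598,z),cheekLi=g(206,300,.061),cheekRi=g(416,300,.061),cheekLi2=g(224,495,.061),cheekRi2=g(414,490,.061),cheekLo=g(198,495,.061),cheekRo=g(431,490,.061)).items(): print(n,v.round(4))
E
```

```text
L2 [ 0.5591 -0.2173  0.083 ]
R2 [ 0.5598 -0.2334  0.083 ]
L1 [ 0.5829 -0.2172  0.083 ]
R1 [ 0.583  -0.2326  0.083 ]
lead [ 0.5563 -0.2253  0.086 ]
tailL [ 0.552 -0.21   0.073]
tailR [ 0.5531 -0.2436  0.073 ]
tailC [ 0.5528 -0.2267  0.078 ]
mid [ 0.5499 -0.2267  0.078 ]
mid2 [ 0.4936 -0.2283  0.078 ]
cheekLi [ 0.5436 -0.2074  0.061 ]
cheekRi [ 0.5437 -0.2449  0.061 ]
cheekLi2 [ 0.5069 -0.2096  0.061 ]
cheekRi2 [ 0.5081 -0.2457  0.061 ]
cheekLo [ 0.5069 -0.2047  0.061 ]
cheekRo [ 0.5081 -0.2489  0.061 ]
```

>>> send_rows(plan=[[[0, -0.0011, 0, 0, 0, 0], [0.002, -0.0012, 0, 0, 0, 0], [0.004, -0.0012, 0, 0, 0, 0], [0.006, -0.0013, 0, 0, 0, 0], [0.008, -0.0013, 0, 0, 0, 0], [0.01, -0.0014, 0, 0, 0, 0], [0.012, -0.0014, 0, 0, 0, 0], [0.012, -0.0014, 0, 0, 0, 0]]])

```text
clock: 6.6
tool_pos: [0.4982, -0.2254, 0.0663]
orientation: [180.0, 0.0, 0.1]
force: [-3.3, 0.4, 5.3]
opening: 0.033
gripper_force: 30.0
```

In the tool's units: 1.4 cm / 100 = 0.014, 1.2 cm / 100 = 0.012.

>>> send_rows(plan=[[[0.0025, -0.0001, 0, 0, 0, 0], [0.005, -0.0001, 0, 0, 0, 0], [0.0075, -0.0002, 0, 0, 0, 0], [0.01, -0.0003, 0, 0, 0, 0], [0.012, -0.0003, 0, 0, 0, 0], [0.014, -0.0004, 0, 0, 0, 0], [0.014, -0.0004, 0, 0, 0, 0]]])

```text
clock: 7.18
tool_pos: [0.5123, -0.225, 0.0663]
orientation: [180.0, 0.0, 0.1]
force: [-2.8, -0.2, 5.0]
opening: 0.0331
gripper_force: 30.0
```

In the tool's units: 0.7 cm / 100 = 0.007, 0.6 cm / 100 = 0.006.

>>> send_rows(plan=[[[0.0015, 0, 0, 0, 0, 0], [0.003, -0.0001, 0, 0, 0, 0], [0.0045, -0.0001, 0, 0, 0, 0], [0.006, -0.0002, 0, 0, 0, 0], [0.007, -0.0002, 0, 0, 0, 0], [0.007, -0.0002, 0, 0, 0, 0]]])

```text
clock: 7.68
tool_pos: [0.519, -0.2248, 0.0663]
orientation: [180.0, 0.1, 0.1]
force: [-2.4, 0.3, 5.6]
opening: 0.0334
gripper_force: 30.0
```

In the tool's units: 0.32 cm / 100 = 0.0032, 0.24 cm / 100 = 0.0024.

>>> send_rows(plan=[[[0.0008, 0, 0, 0, 0, 0], [0.0016, 0, 0, 0, 0, 0], [0.0024, 0, 0, 0, 0, 0], [0.0032, -0.0001, 0, 0, 0, 0], [0.0032, -0.0001, 0, 0, 0, 0]]])

```text
clock: 8.1
tool_pos: [0.5221, -0.2247, 0.0663]
orientation: [180.0, 0.1, 0.1]
force: [-3.1, -0.2, 4.4]
opening: 0.0331
gripper_force: 30.0
```

In the tool's units: 0.24 cm / 100 = 0.0024, 0.16 cm / 100 = 0.0016.

>>> send_rows(plan=[[[0.0008, 0, 0, 0, 0, 0], [0.0016, 0, 0, 0, 0, 0], [0.0024, 0, 0, 0, 0, 0], [0.0024, -0.0001, 0, 0, 0, 0]]])

```text
clock: 8.43
tool_pos: [0.5232, -0.2247, 0.066]
orientation: [-180.0, 0.2, 0.1]
force: [-6.5, -1.0, 7.0]
opening: 0.0329
gripper_force: 30.0
```

In the tool's units: 0.1 cm / 100 = 0.001, 0.05 cm / 100 = 0.0005.

>>> send_rows(plan=[[[0.0005, 0, 0, 0, 0, 0], [0.001, 0, 0, 0, 0, 0], [0.001, 0, 0, 0, 0, 0]]])

```text
clock: 8.68
tool_pos: [0.5232, -0.2247, 0.0658]
orientation: [-180.0, 0.3, 0.1]
force: [-8.8, -0.7, 8.3]
opening: 0.0331
gripper_force: 30.0
```

>>> send_rows(plan=[[[0, 0, 0, 0, 0, 0], [0, 0, 0, 0, 0, 0], [0, 0, 0, 0, 0, 0], [0, 0, 0, 0, 0, 0]]], fingers=0.6)

```text
clock: 9.02
tool_pos: [0.5264, -0.2244, 0.0662]
orientation: [-180.0, -0.0, 0.1]
force: [0.4, 0.5, 0.1]
opening: 0.051
gripper_force: 0.0
```

In the tool's units: -6 cm / 100 = -0.06, -3 cm / 100 = -0.03.

>>> send_rows(plan=[[[0, 0, -0.01, 0, 0, 0], [0, 0, -0.03, 0, 0, 0], [0, 0, -0.06, 0, 0, 0], [0, 0, -0.06, 0, 0, 0]]])

```text
clock: 9.35
tool_pos: [0.5294, -0.2253, 0.1324]
orientation: [179.9, -0.5, 0.2]
force: [1.4, -0.8, 1.4]
opening: 0.0523
gripper_force: 0.0
```

```bash
python3 - <<'E'
from h import *
s=snap('wrist','w5.png'); o=ctrl.get_obs(); print(o['tool_pos'],o['orientation'],o['opening'],o['force'],o['moment'])
cv2.imwrite('pics/crop5.png',cv2.resize(s['img'][0:200,150:350,::-1],None,fx=3,fy=3,interpolation=cv2.INTER_CUBIC))
E
```

```text
[ 0.52856454 -0.22487113  0.13025688] [179.92813989  -0.37877523   0.18314967] 0.05247061739290175 [ 0.61571477 -0.27074706 -0.35754884] [-0.00934608  0.01608821  0.02061963]
```

View pics/crop5.png

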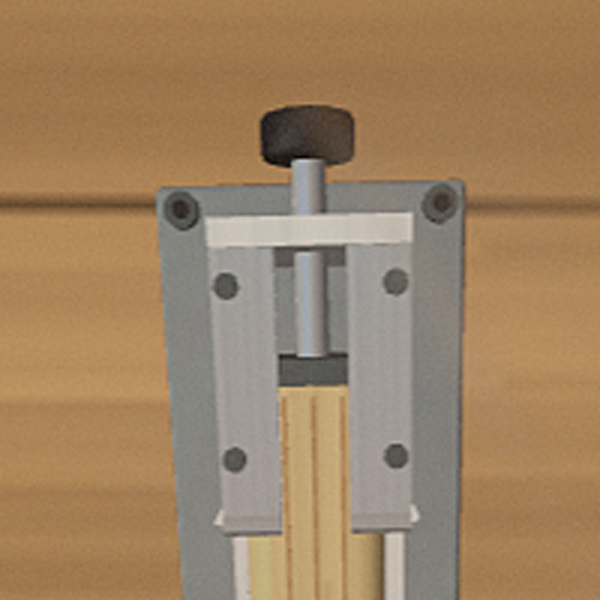

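Tenon A is home: its tail meets the backstop block and the flap is no longer showing. Now for tenon B.

In the tool's units: -32 cm / 100 = -0.32, -28 cm / 100 = -0.28, 7.5 degrees / 180 = 0.0417.

>>> send_rows(plan=[[[-0.008, -0.04, -0.01, 0, 0, 0.0111], [-0.016, -0.08, -0.01, 0, 0, 0.0222], [-0.024, -0.12, -0.01, 0, 0, 0.0417], [-0.032, -0.16, -0.01, 0, 0, 0.0417], [-0.04, -0.2, -0.01, 0, 0, 0.0417], [-0.048, -0.24, -0.01, 0, 0, 0.0417], [-0.055, -0.28, -0.01, 0, 0, 0.0417], [-0.062, -0.32, -0.01, 0, 0, 0.0417]]])

```text
clock: 10.07
tool_pos: [0.4624, 0.0972, 0.1367]
orientation: [-180.0, -0.0, -7.4]
force: [1.1, 1.2, -0.8]
opening: 0.0524
gripper_force: 0.0
```

In the tool's units: 8.7 cm / 100 = 0.087, 7 cm / 100 = 0.07.

>>> send_rows(plan=[[[-0.01, -0.038, 0.005, 0, 0, 0], [-0.0119, -0.0446, 0.04, 0, 0, 0], [-0.0119, -0.0446, 0.07, 0, 0, 0], [-0.0119, -0.0446, 0.087, 0, 0, 0], [-0.0119, -0.0446, 0.087, 0, 0, 0], [-0.0119, -0.0446, 0.087, 0, 0, 0]]])

```text
clock: 10.57
tool_pos: [0.4568, 0.1409, 0.049]
orientation: [179.9, 0.1, -7.3]
force: [0.3, 0.4, 1.2]
opening: 0.0527
gripper_force: 0.0
```

In the tool's units: 4.05 cm / 100 = 0.0405, 3.9 cm / 100 = 0.039.

>>> send_rows(plan=[[[0, -0.0015, 0.02, 0, 0, 0], [0, -0.0015, 0.035, 0, 0, 0], [0, -0.0015, 0.039, 0, 0, 0], [0, -0.0015, 0.0405, 0, 0, 0], [0, -0.0015, 0.0405, 0, 0, 0]]])

```text
clock: 10.98
tool_pos: [0.458, 0.1428, 0.0099]
orientation: [-180.0, -0.1, -7.4]
force: [1.0, 0.4, 0.3]
opening: 0.0526
gripper_force: 0.0
```

>>> send_rows(plan=[[[0, 0, 0, 0, 0, 0], [0, 0, 0, 0, 0, 0], [0, 0, 0, 0, 0, 0], [0, 0, 0, 0, 0, 0], [0, 0, 0, 0, 0, 0], [0, 0, 0, 0, 0, 0]]], fingers=0.2)

```text
clock: 11.48
tool_pos: [0.4577, 0.1429, 0.0095]
orientation: [-180.0, -0.0, -7.3]
force: [-0.6, 0.0, 6.8]
opening: 0.0331
gripper_force: 30.0
```

In the tool's units: 19 cm / 100 = 0.19, 15.1 cm / 100 = 0.151, -7.4 degrees / 180 = -0.0411.

>>> send_rows(plan=[[[0, 0, -0.02, 0, 0, 0], [0, 0, -0.055, 0, 0, 0], [0, 0, -0.09, 0, 0, 0], [0.008, 0.035, -0.11, 0, 0, -0.0222], [0.016, 0.073, -0.115, 0, 0, -0.0411], [0.024, 0.112, -0.115, 0, 0, -0.0411], [0.032, 0.151, -0.115, 0, 0, -0.0411], [0.04, 0.19, -0.115, 0, 0, -0.0411]]])

```text
clock: 12.15
tool_pos: [0.4724, -0.0525, 0.1244]
orientation: [-180.0, -0.1, 0.1]
force: [1.0, 0.2, 0.2]
opening: 0.0331
gripper_force: 30.0
```

In the tool's units: 17.3 cm / 100 = 0.173, 2.4 cm / 100 = 0.024.

>>> send_rows(plan=[[[0.004, 0.04, 0, 0, 0, 0], [0.008, 0.08, 0, 0, 0, 0], [0.012, 0.12, 0, 0, 0, 0], [0.015, 0.155, 0.005, 0, 0, 0], [0.015, 0.173, 0.015, 0, 0, 0], [0.015, 0.173, 0.024, 0, 0, 0], [0.015, 0.173, 0.024, 0, 0, 0]]])

```text
clock: 12.73
tool_pos: [0.486, -0.2247, 0.0978]
orientation: [-180.0, 0.2, -0.1]
force: [-1.6, 0.3, -1.2]
opening: 0.0328
gripper_force: 30.0
```

```bash
python3 - <<'E'
from h import *
s=snap('wrist','w6.png'); o=ctrl.get_obs(); print(o['tool_pos'],o['orientation'],o['opening'],o['force'])
# numeric: row profiles
im=s['img'].astype(int)
for r in (132,150,170): print(r,[tuple(im[r,c]) for c in range(178,196)],'|',[tuple(im[r,c]) for c in range(0)])
g=cv2.cvtColor(s['img'],cv2.COLOR_RGB2HSV)
m=cv2.inRange(g,(10,50,110),(28,200,255)); 
for r in range(60,236,12):
    c=np.flatnonzero(m[r,170:340])+170; print(r,c.min() if len(c) else 0,c.max() if len(c) else 0,len(c))
E
```

```text
[ 0.48658929 -0.22405327  0.09879123] [-1.79973082e+02  1.53402271e-01 -4.87009367e-02] 0.0327798458455849 [-0.58252824  0.17628694  0.01784531]
132 [(np.int64(166), np.int64(129), np.int64(84)), (np.int64(166), np.int64(128), np.int64(81)), (np.int64(166), np.int64(128), np.int64(81)), (np.int64(169), np.int64(132), np.int64(88)), (np.int64(165), np.int64(124), np.int64(81)), (np.int64(170), np.int64(133), np.int64(90)), (np.int64(167), np.int64(128), np.int64(86)), (np.int64(166), np.int64(127), np.int64(86)), (np.int64(167), np.int64(128), np.int64(83)), (np.int64(166), np.int64(130), np.int64(83)), (np.int64(166), np.int64(129), np.int64(84)), (np.int64(166), np.int64(129), np.int64(87)), (np.int64(168), np.int64(132), np.int64(89)), (np.int64(166), np.int64(128), np.int64(85)), (np.int64(165), np.int64(124), np.int64(82)), (np.int64(164), np.int64(125), np.int64(82)), (np.int64(168), np.int64(129), np.int64(87)), (np.int64(168), np.int64(129), np.int64(84))] | []
150 [(np.int64(162), np.int64(123), np.int64(78)), (np.int64(163), np.int64(124), np.int64(82)), (np.int64(166), np.i
[... 1088 characters left out ...]
88)), (np.int64(174), np.int64(131), np.int64(84)), (np.int64(178), np.int64(137), np.int64(91)), (np.int64(177), np.int64(135), np.int64(88)), (np.int64(174), np.int64(132), np.int64(85)), (np.int64(176), np.int64(136), np.int64(90)), (np.int64(176), np.int64(136), np.int64(87)), (np.int64(178), np.int64(136), np.int64(92)), (np.int64(177), np.int64(135), np.int64(91)), (np.int64(176), np.int64(136), np.int64(88)), (np.int64(178), np.int64(137), np.int64(91))] | []
60 170 339 82
72 170 339 83
84 170 339 84
96 170 339 83
108 170 339 87
120 170 339 114
132 170 339 127
144 170 339 125
156 170 339 126
168 170 339 127
180 170 339 129
192 170 339 170
204 170 339 169
216 170 339 170
228 193 321 91
```

In the tool's units: 1 cm / 100 = 0.01, 0.8 cm / 100 = 0.008.

>>> send_rows(plan=[[[0, 0, 0.002, 0, 0, 0], [0, 0, 0.005, 0, 0, 0], [0, 0, 0.008, 0, 0, 0], [0, 0, 0.01, 0, 0, 0], [0, 0, 0.01, 0, 0, 0], [0, 0, 0.01, 0, 0, 0]]])

```text
clock: 13.28
tool_pos: [0.4879, -0.2236, 0.0899]
orientation: [180.0, 0.0, 0.1]
force: [0.1, -0.7, 0.7]
opening: 0.0329
gripper_force: 30.0
```

>>> send_rows(plan=[[[-0.001, 0.002, 0, 0, 0, 0], [-0.001, 0.002, 0.003, 0, 0, 0], [-0.001, 0.002, 0.006, 0, 0, 0], [-0.001, 0.002, 0.008, 0, 0, 0], [-0.001, 0.002, 0.01, 0, 0, 0], [-0.001, 0.002, 0.01, 0, 0, 0]]])

```text
clock: 13.78
tool_pos: [0.4867, -0.2261, 0.0798]
orientation: [180.0, 0.0, 0.0]
force: [-2.0, 0.2, 5.2]
opening: 0.0332
gripper_force: 30.0
```

>>> send_rows(plan=[[[0, 0, 0.003, 0, 0, 0], [0, 0, 0.006, 0, 0, 0], [0, 0, 0.009, 0, 0, 0], [0, 0, 0.011, 0, 0, 0], [0, 0, 0.0125, 0, 0, 0], [0, 0, 0.0125, 0, 0, 0]]])

```text
clock: 14.28
tool_pos: [0.4868, -0.2261, 0.0676]
orientation: [180.0, 0.0, 0.0]
force: [-2.2, 0.4, 7.2]
opening: 0.0328
gripper_force: 30.0
```

```bash
python3 - <<'E'
from h import *
s=snap('wrist','w7.png'); o=ctrl.get_obs(); print(o['tool_pos'],o['orientation'],o['opening'],o['force'],o['moment'])
cv2.imwrite('pics/crop7.png',cv2.resize(s['img'][40:240,150:350,::-1],None,fx=3,fy=3,interpolation=cv2.INTER_CUBIC))
E
```

```text
[ 0.48676228 -0.22612308  0.06771008] [1.79983879e+02 1.15956445e-03 4.62202839e-02] 0.03286812752453739 [-2.14537424  1.05613431  7.08919689] [0.17574157 0.78245098 0.05213052]
```

View pics/crop7.png

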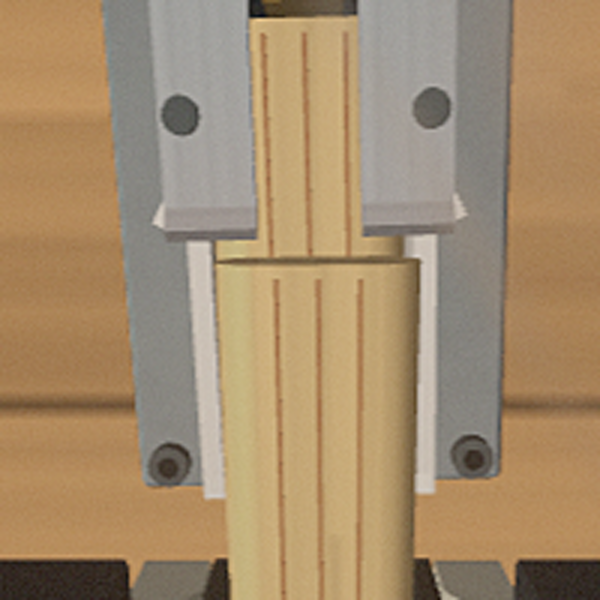

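```bash
python3 - <<'E'
from h import *
s=np.load('pics/w7.npz'); g=lambda a,b,z: ray(s,150+a/3-.33,40+b/3-.33,z)
z=.0677+.0105
for n,v in dict(L2=g(257,215,.083),R2=g(362,211,.083),L1=g(249,40,.083),R1=g(358,40,.083),lead=g(310,237,.086),tailL=g(217,264,z-.005),tailR=g(420,260,z-.005),tailC=g(318,262,z),mid=g(318,280,z),mid2=g(320,598,z),Atop=g(305,40,z-.014),A2=g(310,250,z-.014),tailA=g(303,16,z-.014)).items(): print(n,v.round(4))
E
```

```text
L2 [ 0.559  -0.2176  0.083 ]
R2 [ 0.5596 -0.2335  0.083 ]
L1 [ 0.5835 -0.2169  0.083 ]
R1 [ 0.5835 -0.2327  0.083 ]
lead [ 0.5559 -0.2257  0.086 ]
tailL [ 0.551  -0.2101  0.0732]
tailR [ 0.5517 -0.2436  0.0732]
tailC [ 0.5517 -0.2268  0.0782]
mid [ 0.5489 -0.2268  0.0782]
mid2 [ 0.4933 -0.2272  0.0782]
Atop [ 0.5864 -0.2246  0.0642]
A2 [ 0.5528 -0.2254  0.0642]
tailA [ 0.59   -0.2243  0.0642]
```

In the tool's units: 1 cm / 100 = 0.01, -0.05 cm / 100 = -0.0005, -1 degrees / 180 = -0.0056.

>>> send_rows(plan=[[[0, -0.0003, 0, 0, 0, -0.0028], [0, -0.0003, 0, 0, 0, -0.0056], [0.002, -0.0004, 0, 0, 0, -0.0056], [0.004, -0.0004, 0, 0, 0, -0.0056], [0.006, -0.0005, 0, 0, 0, -0.0056], [0.008, -0.0005, 0, 0, 0, -0.0056], [0.01, -0.0006, 0, 0, 0, -0.0056], [0.01, -0.0006, 0, 0, 0, -0.0056]]])

```text
clock: 15.0
tool_pos: [0.4961, -0.2256, 0.0676]
orientation: [180.0, 0.1, 1.0]
force: [-2.9, -0.5, 7.8]
opening: 0.0329
gripper_force: 30.0
```

In the tool's units: 1.5 cm / 100 = 0.015, 1.25 cm / 100 = 0.0125.

>>> send_rows(plan=[[[0.0025, 0, 0, 0, 0, 0], [0.005, 0, 0, 0, 0, 0], [0.0075, 0, 0, 0, 0, 0], [0.01, -0.0001, 0, 0, 0, 0], [0.0125, -0.0001, 0, 0, 0, 0], [0.015, -0.0001, 0, 0, 0, 0], [0.015, -0.0001, 0, 0, 0, 0]]])

```text
clock: 15.58
tool_pos: [0.5113, -0.2253, 0.0677]
orientation: [180.0, 0.1, 1.0]
force: [-4.3, 0.2, 8.0]
opening: 0.0332
gripper_force: 30.0
```

In the tool's units: 0.7 cm / 100 = 0.007, 0.6 cm / 100 = 0.006.

>>> send_rows(plan=[[[0.0015, 0, 0, 0, 0, 0], [0.003, 0, 0, 0, 0, 0], [0.0045, 0, 0, 0, 0, 0], [0.006, 0, 0, 0, 0, 0], [0.007, 0, 0, 0, 0, 0], [0.007, 0, 0, 0, 0, 0]]])

```text
clock: 16.08
tool_pos: [0.518, -0.2252, 0.0676]
orientation: [180.0, 0.1, 1.0]
force: [-4.1, -0.5, 7.6]
opening: 0.033
gripper_force: 30.0
```

>>> send_rows(plan=[[[0.0008, 0, 0, 0, 0, 0], [0.0016, 0, 0, 0, 0, 0], [0.0024, 0, 0, 0, 0, 0], [0.0032, 0, 0, 0, 0, 0], [0.004, 0, 0, 0, 0, 0], [0.004, 0, 0, 0, 0, 0]]])

```text
clock: 16.58
tool_pos: [0.5219, -0.2251, 0.0676]
orientation: [180.0, 0.1, 1.0]
force: [-3.6, -0.4, 8.1]
opening: 0.0328
gripper_force: 30.0
```

In the tool's units: 0.32 cm / 100 = 0.0032, 0.24 cm / 100 = 0.0024.

>>> send_rows(plan=[[[0.0008, 0, 0, 0, 0, 0], [0.0016, 0, 0, 0, 0, 0], [0.0024, 0, 0, 0, 0, 0], [0.0032, 0, 0, 0, 0, 0], [0.0032, 0, 0, 0, 0, 0]]])

```text
clock: 17.0
tool_pos: [0.5248, -0.225, 0.0676]
orientation: [180.0, 0.1, 1.0]
force: [-6.1, 0.1, 8.6]
opening: 0.0327
gripper_force: 30.0
```

In the tool's units: 0.16 cm / 100 = 0.0016, 0.08 cm / 100 = 0.0008.

>>> send_rows(plan=[[[0.0008, 0, 0, 0, 0, 0], [0.0016, 0, 0, 0, 0, 0], [0.0016, 0, 0, 0, 0, 0]]])

```text
clock: 17.25
tool_pos: [0.5249, -0.225, 0.0672]
orientation: [-180.0, 0.3, 1.0]
force: [-9.3, -0.4, 8.7]
opening: 0.0328
gripper_force: 30.0
```

The backstop is felt where expected. Releasing.

>>> send_rows(plan=[[[0, 0, 0, 0, 0, 0], [0, 0, 0, 0, 0, 0], [0, 0, 0, 0, 0, 0], [0, 0, 0, 0, 0, 0]]], fingers=0.6)

```text
clock: 17.58
tool_pos: [0.5279, -0.2247, 0.0673]
orientation: [180.0, -0.0, 1.0]
force: [-0.4, -0.8, -0.1]
opening: 0.0509
gripper_force: 0.0
```

>>> send_rows(plan=[[[0, 0, -0.01, 0, 0, 0], [0, 0, -0.03, 0, 0, 0], [0, 0, -0.06, 0, 0, 0], [0, 0, -0.06, 0, 0, 0], [0, 0, -0.06, 0, 0, 0]]])

```text
clock: 18.0
tool_pos: [0.5292, -0.2249, 0.13]
orientation: [180.0, -0.3, 1.1]
force: [-1.0, -0.3, -0.6]
opening: 0.0524
gripper_force: 0.0
```

```bash
python3 - <<'E'
from h import *
s=snap('wrist','w8.png'); o=ctrl.get_obs(); print(o['tool_pos'],o['opening'],o['force'])
b=np.load('pics/w5.npz')
# column profile along the lip gap (tail/backstop/flap) now and after tenon A; reproject the same magazine points
for n,t in(('A',b),('B',s)):
    out=[]
    for x in np.arange(.578,.602,.0012):
        u,v=proj(t,[x,-.2254+(x-.5595)*.026,.080]); out.append(tuple(cv2.getRectSubPix(t['img'],(5,1),(float(u),float(v))).mean((0,1)).round().astype(int).tolist()))
    print(n,out)
E
```

```text
[ 0.528149   -0.2246687   0.12857546] 0.052682687729987625 [-0.63093194 -0.67575104 -0.62825443]
A [(183, 151, 107), (184, 152, 107), (181, 148, 104), (181, 149, 105), (183, 150, 105), (183, 150, 105), (181, 149, 104), (184, 152, 107), (189, 160, 114), (197, 167, 118), (113, 102, 84), (89, 89, 85), (89, 89, 85), (91, 90, 86), (89, 88, 83), (92, 90, 86), (156, 154, 154), (154, 152, 152), (154, 152, 152), (153, 152, 152), (154, 152, 152)]
B [(182, 150, 105), (183, 150, 106), (182, 149, 105), (182, 149, 106), (184, 152, 107), (185, 152, 108), (184, 152, 107), (184, 152, 107), (190, 161, 114), (195, 166, 117), (111, 102, 88), (89, 88, 85), (89, 88, 84), (91, 89, 85), (90, 88, 84), (96, 94, 93), (157, 155, 155), (152, 150, 149), (152, 150, 149), (152, 150, 150), (152, 150, 149)]
```

```bash
python3 -c "
from plant import ctrl
print(ctrl.close_job())"
```

```text
the job is handed in; nothing more can be done
None
```

I loaded both large tenons flat under the lips, pushed each home until I felt the backstop (at most about 9 N on the wrist), released them and handed the job in at about 18 s; the small tenons and tools were not touched.

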